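# Hook the dropped board out and lay it on the sloping rack

## Task

A small pine board has slipped underneath the slatted drying stand. Hold the L-shaped hook stick, reach under the stand with it and draw the board out on to the open bench in front (do not touch the board with the fingers while it is still under the stand), and lay the stick down on the bench in front, clear of the stand. Then pick up the board and lay it back to dry: flat across the two narrow sloping bearers on top of the stand, lengthwise across both and centred on them, its long lower edge against the stops; lower it until it rests there before you let go, and do not disturb the other tools.

Things in the scene. Friction and masses are not known exactly. Their poses are not given: they have to be found in the camera images.
- stand: Slatted drying stand, fixed. Origin on the bench under its centre, z up, x from its open front to its back. Deck: 4 grey slats 20 mm wide, x -70 to 70, y -157 to 157 mm, underside 75 and top 87 mm above the bench; dark end rails along y = +-150 rise to 111 mm. Legs 16x14 mm at x = +-60, y = +-150; front, back and ends are otherwise open.
- rack: Two narrow wooden bearers fixed on the stand, sloping 30 deg, low at its front. Origin midway between them on the bearing surface at the stops' face (stand frame: x -50, y 0, z 127 mm); x up the slope, y across, z square to the slope, up. Bearers: 12 mm wide at y = +-40, x 0 to 122, 22 mm deep, open between; at each lower end a stop, 12 mm wide, rises 16 mm.
- seat (a point): The point on the bearing surface where the centre of the board's underside belongs: 25 mm up the slope from the stops, midway between the bearers.
- board: Plain pine board 50 x 120 x 24 mm (x, y, z; long axis y), about 80 g. Origin at the centre of its underside, z up. It starts flat on the bench under the stand's deck, its long axis within 15 degrees of the stand's y.
- hook_stick: Flat L-shaped plywood stick, 22 mm thick, 90 g, lying on the bench. Origin under the shaft's centre line at the place to grip; z up, x along the shaft to the hook. Shaft 24 mm wide, x -30 to 206 mm. The hook arm (x 190 to 206) sticks out to the +y side as far as y = 107 mm; its inner face (x = 190, facing the grip) pulls.
- hook_toe (a point): Point on the inner, pulling face of the hook arm: x 190, y 60, z 11 mm in the stick's frame.
- glue_bottle: Bystander: yellow glue bottle standing just behind the stand, 42x60x201 mm, origin under its centre.
- tape_measure: Bystander: tape measure, 36x87x64 mm, standing to the left of the stick; origin under its centre.

How it is judged:
On the way, in this order (a step that is already met when the one before it is completed fails the run):
1. the hook of the held stick is under the stand's deck (x of hook_toe in the frame of stand above 0 m and height (world z) of hook_toe below 0.07 m and contact force between the fingers and hook_stick above 1 N), for 0.1 s.
2. the board lies on the bench in front of the stand, out from under the deck (x of board in the frame of stand below -0.105 m and z of board in the frame of stand below 0.02 m), for 0.1 s.
3. the stick has been let go, lying on the bench clear of the stand (contact force between the fingers and hook_stick below 0.1 N and height (world z) of hook_stick below 0.01 m and angle between hook_stick's own z axis and vertical below 0.1 rad and x of hook_toe in the frame of stand below -0.085 m), for 0.1 s.
4. the board rests flat on both bearers while the fingers still hold it (x of board in the frame of rack between 0.007 and 0.043 m and y of board in the frame of rack between -0.025 and 0.025 m and z of board in the frame of rack between -0.005 and 0.008 m and angle between the z axis of board and the z axis of rack, either way round below 0.12 rad and angle between the y axis of board and the y axis of rack, either way round below 0.15 rad and contact force between the fingers and board above 0.5 N and contact force between rack and board above 0.05 N), for 0.1 s.
At the end, for the whole second after the job is handed in: The board lies at rest flat (7 deg) across both bearers (8 deg), the centre of its underside within 12 mm of the seat point along the slope and 22 mm across; the hook stick lies flat and still on the bench, its hook at least 15 mm in front of the deck (x of board in the frame of rack between 0.013 and 0.037 m and y of board in the frame of rack between -0.022 and 0.022 m and z of board in the frame of rack between -0.005 and 0.006 m and angle between the z axis of board and the z axis of rack, either way round below 0.12 rad and angle between the y axis of board and the y axis of rack, either way round below 0.15 rad and linear speed of each of board, hook_stick below 0.02 m/s and height (world z) of hook_stick below 0.01 m and angle between hook_stick's own z axis and vertical below 0.1 rad and x of hook_toe in the frame of stand below -0.085 m); the robot touches nothing.
It fails at once if the fingers touch the board while it is still under the stand (contact force between the fingers and board above 0.5 N and x of board in the frame of stand above -0.09 m and z of board in the frame of stand below 0.03 m).
It fails at once if the glue bottle is disturbed (moved more than 30 mm) (distance of glue_bottle from where it was at the start of the episode above 0.03 m).
It fails at once if the tape measure is disturbed (moved more than 30 mm) (distance of tape_measure from where it was at the start of the episode above 0.03 m).
It also fails if it takes over 64 s, if anything falls off the work surface, if the arm or the gripper's body presses on something with over 40 N, if the wrist force passes 120 N, or if a joint passes its speed limit or range.

## Robot

A 6-joint arm with a two-finger parallel gripper is mounted at the origin on a cart in front of the work surface, level with it; the furniture and walls round the work are solid. World frame = base frame: x ahead of the robot, y to its left, z up, the work surface at z = 0. Lengths are in m, angles in rad, forces in N, time in s.
With the tool pointing down it reaches from about 0.325 to 0.75 m from the base axis. Payload 7.6 kg.
Tool frame: the origin (TCP) lies between the finger pads; the fingertips stand 8 mm ahead of it and the grasp point (between the pads) lies 11 mm behind it; y points along the fingers, z is the direction in which the jaws open and shut, and the axes are right-handed (so a half turn about y gives the same grasp; the last joint's range is limited). The gripper opens to 85 mm and grips with 20 to 120 N. Pads are 22 mm wide; open, the fingers measure 114 mm over their backs; the gripper's body (76 mm by 85 mm) begins 54 mm behind the grasp point. The pads swing forward as they close: fully open they stand 13 mm farther back than shut.
Start: joints at [1.239, 0.052, 1.401, -0, 1.689, -0.07], TCP at [0.136, 0.507, 0.239] pointing down, gripper open.
Joint ranges: [-2.9, 2.9], [-0.91, 2.17], [0.12, 2.37], [-1.06, 4.2], [0.26, 2.73], [-2.93, 2.93]. Speed limits (rad/s): [2.57, 2.57, 3.01, 3.14, 3.14, 3.14].

## Interface

Orientations are given as a unit quaternion [w, x, y, z].
In Python, from rig import monitor, imaging, r gives the robot as it stands.
- The arm moves only by the tool jog_arm, never from a script. Its argument "plan" is a list of rows, each a list of 5 numbers: the shift along the tool's x, y, z in units of 30 mm (1.0 is 30 mm), then the turn about the tool's y in units of 5 degrees (1.0 is 5 degrees), then the finger opening in mm, from 0 to 85.4. In form: [[x, y, z, yaw, hand], ...]. A call has 1 to 20 rows; each row shifts and turns the commanded pose from where the row before left it, along the tool's axes as they then stand; what a row does not reach is not made up. A row lasts 1/12 s, in which the tool goes at most 41.7 mm and 7.16 degrees, less where a joint would pass 70% of its speed; a pose out of reach is approached as far as the arm can. A call is refused whole if a number of a shift passes 1 or a number of a turn 1, either way. A call with a gripper value outside its range is refused whole. The fingers move at their own pace and stop on an object; "squeeze" is the grip in N (left out, the last holds). Time passes only in rows, so rows that do not move let the fingers close. It gives the time, the measured TCP pose, the force and the opening at its end, in the units of the state.
- monitor.read_state(): the state, without advancing time (a new reading comes with each control period).
- imaging.get_image(name): name is "scene" or "top" or "wrist"; returns a dict with "color" (384x512x3 uint8, blue, green, red), "z_map" (384x512 float32, m along the optical axis (not along the pixel's ray), 0 where there is no reading), "K" (3x3 intrinsics, pixels), "dist" ([k1, k2, p1, p2, k3] as OpenCV has them; the pictures are not rectified), "R" (3x3) and "t" (3): a world point X has camera coordinates R X + t. Camera axes: x right, y down, z forward; pixel columns grow to the right and rows downward; lengths in m; the calibration is good to about 2 mm. A picture is of the moment at which its call begins.
- r.close_job(): hands the job in, once; it reports no verdict.
Trained networks look in a picture, given as the dict that the camera call returned (one of the last four; its "shot" number tells which), for a name from the list of things; names that differ only in an ending like _2 or _b are one class to them, and where a whole thing is asked for, a point or a joint stands for the part that bears it (a point fixed in the world has none). Each returns a list of dicts, best first, with "confidence" (0 to 1); they miss things now and then, are a little off and sometimes report something else, mostly with a low value. They report only what shows in the picture. A call takes as long as a camera call.
- imaging.spot_in(picture, label): "position" ([row, column] in pixels, amid what is visible of it).
- imaging.tip_of(picture, label): "position" ([row, column] in pixels: a listed point, or the origin of a listed thing).
The state is a dict: "time": time; "q": joint angles; "joint_velocities": joint speeds; "joint_efforts": joint torques, N m; "ee_pos": TCP position; "ee_rot": TCP orientation; "force": force on the tool from outside, world axes, zero at the start; "wrist_torque": the same for the moment, N m; "opening": opening from 0.0 (shut) to 1.0 (fully open).
Only numpy, scipy, OpenCV 4.12 (cv2) and the standard library are available. Lean on these libraries where they do the work, as an engineer would, in place of code of your own. Each camera call takes 0.05 s, during which the arm holds its last target. There are 200 camera calls.

## Working session

There is one attempt and no reset: what is moved stays moved. The work goes in short steps, Python scripts to look and compute and a tool call to move; the robot and the scene stay as the last step left them, time stands still between calls to the robot, and variables do not carry over. Pictures are saved under pics/ and viewed, about 8 in all and at most 12, crops included, and the job is handed in when it is done.

Besides the shell and the picture viewer there is one more tool, called as name(argument=value, ...) on one line, values as JSON. jog_arm: Moves the arm, as the interface text tells. Its arguments: {"type":"object","properties":{"plan":{"type":"array","items":{"type":"array","items":{"type":"number"}}},"squeeze":{"type":"number"}},"required":["plan"]}

```bash
mkdir -p pics; ls; cat > h.py <<'E'
import numpy as np, cv2
from rig import monitor, imaging, r
from scipy.spatial.transform import Rotation as Ro
def ray(im,p):
    u=cv2.undistortPoints(np.array([[[p[1],p[0]]]],float),im["K"],np.array(im["dist"]))[0,0]
    R=np.array(im["R"]);t=np.array(im["t"]).ravel()
    return -R.T@t, R.T@np.array([u[0],u[1],1.])
def atz(im,p,z):
    c,d=ray(im,p); return c+d*(z-c[2])/d[2]
def dep(im,p):
    c,d=ray(im,p); return c+d*im["z_map"][int(round(p[0])),int(round(p[1]))]
def cloud(im):
    H,W=im["z_map"].shape
    v,u=np.mgrid[0:H,0:W]
    n=cv2.undistortPoints(np.stack([u,v],-1).reshape(-1,1,2).astype(float),im["K"],np.array(im["dist"]))[:,0]
    R=np.array(im["R"]);t=np.array(im["t"]).ravel()
    z=im["z_map"].reshape(-1,1)
    P=(np.c_[n,np.ones(len(n))]*z-t)@R
    P[z[:,0]==0]=np.nan
    return P.reshape(H,W,3)
def proj(im,X):
    R=np.array(im["R"]);
    return cv2.projectPoints(np.atleast_2d(np.array(X,float)),cv2.Rodrigues(R)[0],np.array(im["t"],float).reshape(3,1),im["K"],np.array(im["dist"]))[0][:,0,::-1]
E
cat > a.py <<'E'
from h import *
np.set_printoptions(precision=4,suppress=True)
s=monitor.read_state(); print(s["ee_pos"],s["ee_rot"],s["opening"],s["time"],Ro.from_quat(np.roll(s["ee_rot"],-1)).as_matrix())
ims=[]
for n in ["scene","top"]:
    im=imaging.get_image(n); ims.append(im["color"]); print(n,"cam",-np.array(im["R"]).T@np.array(im["t"]).ravel())
    for l in ["stand","rack","seat","board","hook_stick","hook_toe","glue_bottle","tape_measure"]:
        for f in (imaging.spot_in,imaging.tip_of):
            try: o=f(im,l)
            except Exception as e: print(l,e); continue
            for d in o[:2]:
                p=d["position"]; print(l,f.__name__,round(d["confidence"],2),np.array(p),dep(im,p),atz(im,p,0))
for k,n in enumerate(("scene","top")): cv2.imwrite(f"pics/{n}0.png",cv2.resize(ims[k],(800,600)))
E
python3 a.py
```

```text
pics
[0.1358 0.5068 0.2384] [-0.7005  0.7016 -0.0924  0.0922] 0.9969590823625671 0.0 [[ 0.9659 -0.0005  0.2588]
 [-0.2588 -0.0015  0.9659]
 [-0.0001 -1.     -0.0016]]
scene cam [-0.2682 -0.503   0.7515]
stand call 0.98 [215.4 336.7] [ 0.5111 -0.3657  0.0861] [ 0.6119 -0.3479  0.    ]
stand call 0.82 [231.9 327.4] [ 0.4975 -0.3503  0.0251] [ 0.5239 -0.345   0.    ]
rack call 0.6 [199.4 335.4] [ 0.5845 -0.3399  0.0835] [ 0.691  -0.3195  0.    ]
rack call 0.57 [214.5 214.2] [ 0.4122 -0.005   0.0204] [0.4312 0.0089 0.    ]
rack call 0.81 [198.1 316.6] [ 0.5578 -0.2882  0.0884] [ 0.6679 -0.2595  0.    ]
seat call 0.61 [200.3 337.6] [ 0.6939 -0.3269 -0.0033] [ 0.6897 -0.3277  0.    ]
seat call 0.88 [193.  328.9] [ 0.5431 -0.3261  0.1317] [ 0.7155 -0.2885  0.    ]
board call 0.75 [231.9 328.9] [ 0.5024 -0.3537  0.0224] [ 0.526  -0.3491  0.    ]
board call 0.74 [232.1 331.4] [ 0.4375 -0.373   0.086 ] [ 0.5288 -0.3562  0.    ]
hook_stick call 0.93 [212.7 217.4] [ 0.4231 -0.0103  0.0217] [0.4437 0.0044 0.    ]
hook_stick call 0.66 [200.  334.9] [ 0.5873 -0.3382  0.0784] [ 0.687 -0.319  0.   ]

[... 1660 characters left out ...]
[0.433  0.0072 0.    ]
hook_stick call 0.58 [204.  179.7] [0.4369 0.1195 0.0264] [0.4402 0.1233 0.    ]
hook_toe call 0.84 [208.1 214.3] [ 0.4238 -0.0018  0.0241] [ 0.4266 -0.      0.    ]
hook_toe call 0.35 [175.1 317.7] [ 0.5436 -0.3648  0.0252] [ 0.5484 -0.3684  0.    ]
hook_toe call 0.67 [193.1 234.4] [ 0.4801 -0.0707  0.0055] [ 0.4809 -0.0706  0.    ]
glue_bottle call 0.52 [179.  372.1] [ 0.5132 -0.5336  0.124 ] [ 0.536  -0.5659  0.    ]
glue_bottle call 0.86 [180.  367.6] [ 0.5185 -0.5303  0.0756] [ 0.5322 -0.5492  0.    ]
tape_measure call 0.68 [179.6 134.2] [0.5168 0.2765 0.058 ] [0.5271 0.2907 0.    ]
tape_measure call 0.54 [181.7 137.7] [0.5137 0.2696 0.0338] [0.5196 0.2776 0.    ]
```

View pics/scene0.png

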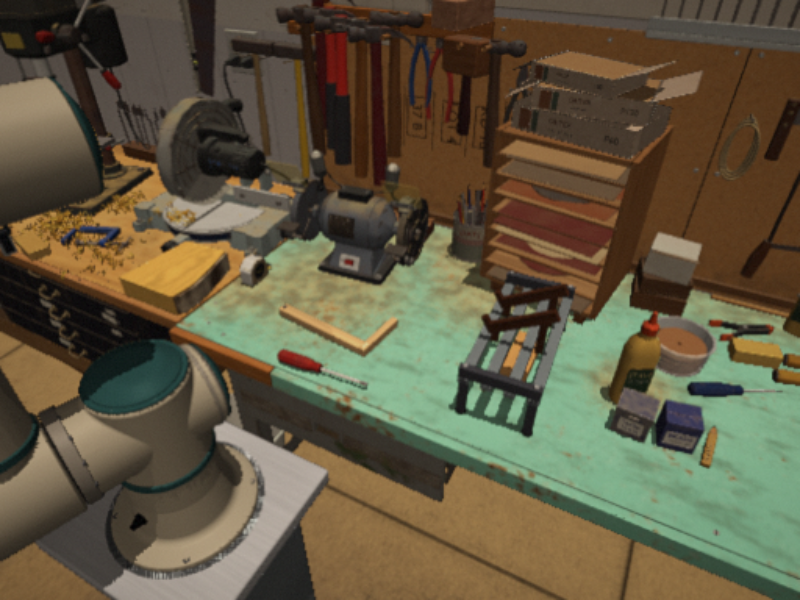

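View pics/top0.png

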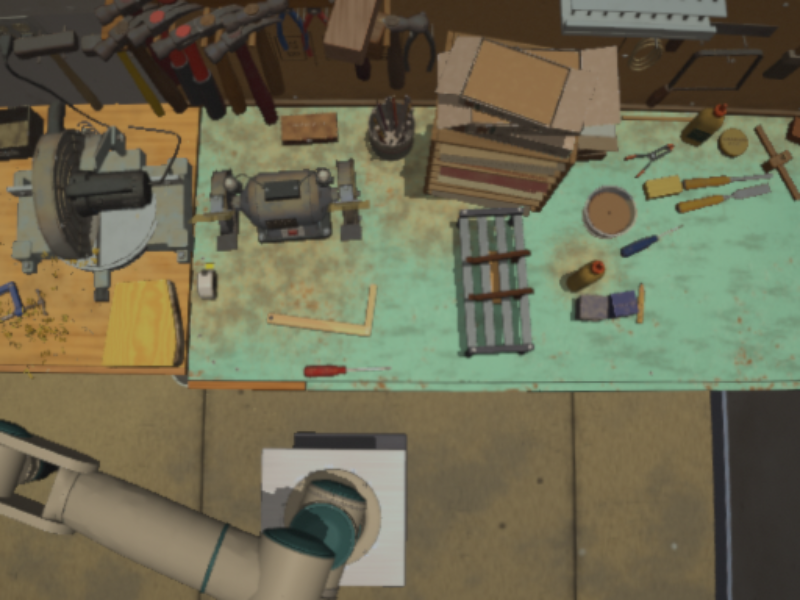

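Scene view: the stick's L lies at about (345,335), with its hook pointing away from the robot. The stand is at about (515,350), with the board visible between its slats at (515,352) and the bottle at (635,365). In the top view the stand spans x 460-530, y 210-350, with its open front towards the stick. The stand's x is about world −y. Next I fit the poses from the point clouds.

```bash
cat > b.py <<'E'
from h import *
np.set_printoptions(precision=4,suppress=True)
for n in ["scene","top"]:
    im=imaging.get_image(n); P=cloud(im); c=im["color"].astype(int); hsv=cv2.cvtColor(im["color"],cv2.COLOR_BGR2HSV)
    np.savez(n+"0.npz",P=P,c=im["color"])
    b=(P[...,0]>.3)&(P[...,0]<.75)
    bench=b&(abs(P[...,1]+.1)<.05)&(abs(P[...,2])<.03); print(n,"bench z",np.nanmedian(P[bench][:,2]),np.nanstd(P[bench][:,2]))
    # deck + rails
    for lo,hi,nm in((.080,.094,"deck"),(.103,.118,"rail"),(.12,.22,"rack")):
        m=b&(P[...,1]>-.5)&(P[...,1]<-.2)&(P[...,2]>lo)&(P[...,2]<hi)
        Q=P[m].astype(np.float32); (cx,cy),(w,h),a=cv2.minAreaRect(Q[:,:2]); print(nm,m.sum(),"rect",cx,cy,w,h,a,np.median(Q[:,2]))
    # wood: stick
    m=b&(P[...,1]>-.15)&(P[...,1]<.2)&(P[...,2]<.05)&(hsv[...,0]<28)&(hsv[...,0]>8)&(hsv[...,1]>50)&(c[...,2]>c[...,1]+10)&(P[...,2]>.012)
    Q=P[m].astype(np.float32); print("stick",m.sum(),cv2.minAreaRect(Q[:,:2]),np.median(Q[:,2]))
    print(Q[::max(1,len(Q)//25)])
    m=b&(P[...,1]>-.48)&(P[...,1]<-.22)&(P[...,2]<.05)&(hsv[...,0]<28)&(hsv[...,0]>8)&(hsv[...,1]>50)&(c[...,2]>c[...,1]+10)
    Q=P[m].astype(np.float32); print("board",m.sum()); print(Q[::max(1,len(Q)//30)])
    m=b&(P[...,1]>.22)&(P[...,1]<.36)&(P[...,2]>.02)&(P[...,2]<.09);Q=P[m]; print("tape",np.min(Q,0),np.max(Q,0))
    y0,x0=(130,260) if n=="scene" else (125,270)
    if n=="top": cv2.imwrite("pics/crop1.png",cv2.resize(im["color"][y0:y0+110,x0:x0+90],None,fx=6,fy=5,interpolation=2))
E
python3 b.py
```

```text
scene bench z -0.0001327709119222047 0.005868350320809312Traceback (most recent call last):
  File "b.py", line 11, in <module>
    Q=P[m].astype(np.float32); (cx,cy),(w,h),a=cv2.minAreaRect(Q[:,:2]); print(nm,m.sum(),"rect",cx,cy,w,h,a,np.median(Q[:,2]))
                                               ~~~~~~~~~~~~~~~^^^^^^^^^
cv2.error: OpenCV(4.12.0) /io/opencv/modules/imgproc/src/convhull.cpp:143: error: (-215:Assertion failed) total >= 0 && (depth == CV_32F || depth == CV_32S) in function 'convexHull'
```

```bash
sed -i 's/minAreaRect(Q\[:,:2\])/minAreaRect(np.ascontiguousarray(Q[:,:2]))/g' b.py; python3 b.py
```

```text
scene bench z -0.00014080999905293894 0.005906138486500686
deck 2129 rect 0.5517358779907227 -0.33694857358932495 0.27175673842430115 0.3957787752151489 89.7108383178711 0.08638561
rail 610 rect 0.549842119216919 -0.34281593561172485 0.3913428485393524 0.2739900052547455 1.5389436483383179 0.11003725
rack 3545 rect 0.6064702272415161 -0.3372422456741333 0.2745782136917114 0.2867434620857239 89.91256713867188 0.17213197
stick 579 ((0.4770946204662323, 0.027735784649848938), (0.3384871184825897, 0.2516004145145416), 7.849870681762695) 0.020885378
[[ 0.6329  0.1093  0.0462]
 [ 0.4464  0.1392  0.0191]
 [ 0.4417  0.1144  0.0228]
 [ 0.4298  0.1183  0.0212]
 [ 0.4413  0.0857  0.0208]
 [ 0.4279  0.0884  0.0209]
 [ 0.4338  0.0643  0.0215]
 [ 0.4367  0.0465  0.0219]
 [ 0.494  -0.0796  0.0238]
 [ 0.4324  0.0278  0.0238]
 [ 0.484  -0.0776  0.022 ]
 [ 0.4782 -0.0771  0.0219]
 [ 0.433   0.0054  0.0193]
 [ 0.4297 -0.0006  0.02  ]
 [ 0.423  -0.0012  0.0211]
 [ 0.4208 -0.0063  0.0206]
 [ 0.4167 -0.0128  0.0222]
 [ 0.4155 -0.0172  0.0207]
 [ 0.4132 -0.0262  0.0219]
 [ 0.4117 -0.0308  0.0207]
 [ 0.4077
[... 2611 characters left out ...]

 [ 0.592  -0.3637  0.0203]
 [ 0.5674 -0.3532  0.0159]
 [ 0.5625 -0.3594  0.0224]
 [ 0.5589 -0.3664  0.0228]
 [ 0.5511 -0.3518  0.025 ]
 [ 0.5475 -0.3553  0.0251]
 [ 0.5447 -0.3593  0.021 ]
 [ 0.5411 -0.3628  0.0214]
 [ 0.5368 -0.3657  0.0251]
 [ 0.5304 -0.3591  0.0208]
 [ 0.5255 -0.3651  0.0284]
 [ 0.5188 -0.3583  0.0255]
 [ 0.5155 -0.3655  0.0243]
 [ 0.5078 -0.358   0.0269]
 [ 0.5054 -0.3624  0.0204]
 [ 0.484  -0.3657  0.0199]
 [ 0.3014 -0.2215 -0.7992]
 [ 0.3019 -0.2531 -0.8119]
 [ 0.3021 -0.2842 -0.8131]
 [ 0.3016 -0.3136 -0.7902]
 [ 0.3023 -0.3767 -0.8041]
 [ 0.3019 -0.4162 -0.7872]
 [ 0.3023 -0.4482 -0.7954]
 [ 0.3023 -0.479  -0.7936]]
tape [0.3275 0.2203 0.02  ] [0.7483 0.3599 0.0892]
```

```bash
cat > fit.py <<'E'
from h import *
from scipy.spatial import cKDTree
from scipy.optimize import minimize
def grid(x0,x1,y0,y1,s=.003):
    a=np.stack(np.meshgrid(np.arange(x0,x1+1e-6,s),np.arange(y0,y1+1e-6,s)),-1).reshape(-1,2); return a
def fit(Q,M,x0,trim=.006):
    Q=Q[:,:2]; T=cKDTree(Q)
    def tr(p): c,s=np.cos(p[2]),np.sin(p[2]); return M@np.array([[c,s],[-s,c]])+p[:2]
    def cost(p):
        m=tr(p); d1=np.minimum(T.query(m)[0],trim*2); d2=np.minimum(cKDTree(m).query(Q)[0],trim*2)
        return np.mean(d1**2)*1e6+np.mean(d2**2)*1e6
    best=None
    for da in (-.15,-.05,.05,.15):
        for dx in(-.012,.012):
            for dy in (-.012,.012):
                p=np.array(x0)+[dx,dy,da]
                o=minimize(cost,p,method="Nelder-Mead",options=dict(initial_simplex=p+np.array([[0,0,0],[.01,0,0],[0,.01,0],[0,0,.1]]),xatol=1e-5,fatol=1e-4))
                if best is None or o.fun<best.fun: best=o
    return best.x,best.fun
SL=np.vstack([grid(x-.01,x+.01,-.157,.157) for x in(-.06,-.02,.02,.06)])
ST=np.vstack([grid(-.03,.206,-.012,.012),grid(.19,.206,.012,.107)])
BO=grid(-.025,.025,-.06,.06)
E
cat > c.py <<'E'
from fit import *
np.set_printoptions(precision=4,suppress=True)
for sel in (["scene"],["top"],["scene","top"]):
    D=[np.load(n+"0.npz") for n in sel]
    P=np.concatenate([d["P"].reshape(-1,3) for d in D]); 
    near=np.hypot(P[:,0]-.525,P[:,1]+.35)<.18
    Q=P[near&(abs(P[:,2]-.087)<.005)]
    print(sel,"stand",len(Q),fit(Q,SL,[.525,-.35,-np.pi/2]))
    Q=P[near&(abs(P[:,2]-.111)<.005)]; print(" rails mean ends",np.median(Q[Q[:,0]>.55],0),np.median(Q[Q[:,0]<.5],0))
    m=(P[:,0]>.37)&(P[:,0]<.54)&(P[:,1]>-.14)&(P[:,1]<.2)&(abs(P[:,2]-.022)<.007)
    Q=P[m]; print(" stick",len(Q),np.median(Q[:,2]),fit(Q,ST,[.435,.12,-1.65]))
    m=near&(abs(P[:,2]-.024)<.006)&(P[:,1]>-.42)&(P[:,1]<-.28)
    C=np.concatenate([d["c"].reshape(-1,3) for d in D]).astype(int); m&=C[:,2]>C[:,1]+20
    Q=P[m]; print(" board pts",len(Q),Q.min(0),Q.max(0),np.median(Q,0))
E
python3 c.py
```

```text
['scene'] stand 1464 (array([ 0.5096, -0.3545, -1.5131]), np.float64(34.442023445210545))
 rails mean ends [ 0.6614 -0.3357  0.1104] [ 0.3644 -0.3623  0.1104]
 stick 513 0.021052460225677295 (array([ 0.4342,  0.1216, -1.6957]), np.float64(5.205855440617736))
 board pts 221 [ 0.4735 -0.3841  0.018 ] [ 0.5961 -0.3334  0.0275] [ 0.5219 -0.346   0.0235]
['top'] stand 1449 (array([ 0.514 , -0.3527, -1.5186]), np.float64(16.40446806043522))
 rails mean ends [ 0.6663 -0.3489  0.1112] [ 0.3665 -0.3574  0.1109]
 stick 529 0.02196093213283884 (array([ 0.4363,  0.1224, -1.6932]), np.float64(4.96472481515414))
 board pts 90 [ 0.4801 -0.3691  0.018 ] [ 0.5956 -0.3487  0.0299] [ 0.5366 -0.3592  0.0242]
['scene', 'top'] stand 2913 (array([ 0.5096, -0.3536, -1.5165]), np.float64(9.047915337147403))
 rails mean ends [ 0.6642 -0.3424  0.1108] [ 0.3659 -0.3608  0.1105]
 stick 1042 0.021295081483216963 (array([ 0.4348,  0.1211, -1.6873]), np.float64(3.445737682714784))
 board pts 311 [ 0.4735 -0.3841  0.018 ] [ 0.5961 -0.3334  0.0299] [ 0.5274 -0.3511  0.0237]
```

View pics/crop1.png

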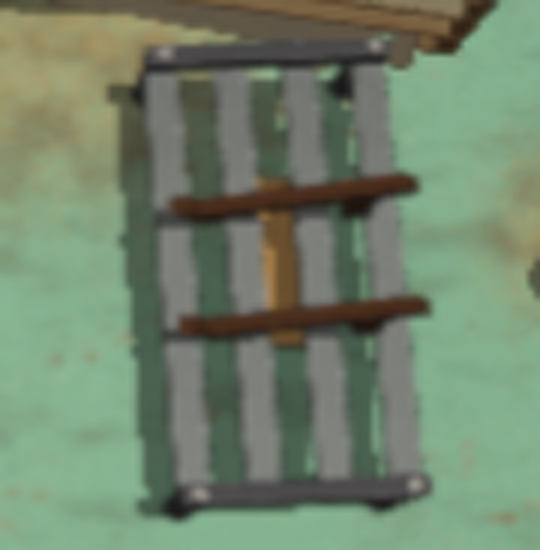

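Fits (two cameras agree to about 4 mm): the stand is at (0.513,-0.353) with yaw about −1.517, and the stick grip is at (0.435,0.121) with yaw about −1.69 and its top at z 0.022. The board is centred near (0.536,-0.358). Moving above the stick.

jog_arm(plan=[[1,0,-0.755,0,85],[1,0,-0.755,0,85],[1,0,-0.755,0,85],[1,0,-0.755,0,85],[1,0,-0.755,0,85],[1,0,-0.755,0,85],[1,0,-0.755,0,85],[1,0,-0.755,0,85],[1,0,-0.755,0,85],[1,0,-0.755,0,85],[1,0,-0.755,0,85],[1,0,-0.755,0,85],[1,0,-0.755,0,85]])

```text
time: 2.93
ee_pos: [0.4372, 0.12, 0.2396]
ee_rot: [0.701, -0.701, 0.092, -0.093]
force: [0.9, 0.8, 0.2]
opening: 0.995
```

jog_arm(plan=[[0,0,0,1,85],[0,0,0,1,85],[0,0,0,1,85],[0,0,0,1,85],[0,0,0,1,85],[0,0,0,1,85],[0,0,0,1,85],[0,0,0,1,85],[0,0,0,1,85],[0,0,0,1,85],[0,0,0,1,85],[0,0,0,1,85],[0,0,0,1,85],[0,0,0,1,85],[0,0,0,1,85],[0,0,0,1,85],[0,0,0,0.36,85],[0,0,0,0,85]])

```text
time: 4.43
ee_pos: [0.4364, 0.1218, 0.2394]
ee_rot: [0.469, -0.469, 0.529, -0.529]
force: [-0.1, -0.4, 0.4]
opening: 0.997
```

```bash
cat > d.py <<'E'
from fit import *
np.set_printoptions(precision=4,suppress=True)
def toolR(s): return Ro.from_quat(np.roll(s["ee_rot"],-1)).as_matrix()
s=monitor.read_state(); R=toolR(s); print(s["ee_pos"],"x",R[:,0],"z",R[:,2],s["q"],s["time"])
im=imaging.get_image("wrist"); P=cloud(im).reshape(-1,3)
cv2.imwrite("pics/w1.png",im["color"])
m=(P[:,0]>.37)&(P[:,0]<.54)&(P[:,1]>-.14)&(P[:,1]<.2)&(abs(P[:,2]-.022)<.007)
Q=P[m]; 
if m.sum()>50: print("stick",len(Q),np.median(Q[:,2]),Q.min(0),Q.max(0),fit(Q,ST,[.435,.12,-1.69]))
E
python3 d.py
```

```text
[0.4364 0.1218 0.2394] x [-0.1195 -0.9928 -0.0002] z [ 0.9928 -0.1195  0.0001] [ 0.1905 -0.154   1.5995  0.0001  1.6959  0.3103] 4.4333
stick 4739 0.02248759997416281 [ 0.4003 -0.0917  0.015 ] [0.5186 0.1541 0.0252] (array([ 0.4374,  0.1235, -1.6947]), np.float64(1.8579832080204972))
```

jog_arm(plan=[[0,1,0.03,0,85],[0,1,0,0,85],[0,1,0,0,85],[0,1,0,0,85],[0,1,0,0,60],[0,1,0,0,60],[0,1,0,0,60],[0,0.6,0,0,60],[0,0,0,0,60],[0,0,0,0,0],[0,0,0,0,0],[0,0,0,0,0],[0,0,0,0,0],[0,0,0,0,0],[0,0,0,0,0],[0,0,0,0,0]], squeeze=60)

```text
time: 5.82
ee_pos: [0.4389, 0.122, 0.0135]
ee_rot: [-0.471, 0.468, -0.528, 0.529]
force: [-0.4, -0.3, 6.7]
opening: 0.266
```

jog_arm(plan=[[0,-0.4,0,0,0],[0,-0.5,0,0,0],[0,-0.4,0,0,0],[0,0,0,-0.7,0],[0,0,0,-0.7,0],[0,0,0,-0.6,0],[0.76,0,-0.06,0,0],[0.76,0,-0.06,0,0],[0.76,0,-0.06,0,0],[0.76,0,-0.06,0,0],[0.76,0,-0.06,0,0],[0.76,0,-0.06,0,0],[0.76,0,-0.07,0,0],[0.76,0,-0.07,0,0],[0,0,0,0,0],[0,0,0,0,0]])

```text
time: 7.15
ee_pos: [0.4326, -0.062, 0.0509]
ee_rot: [0.514, -0.513, 0.486, -0.487]
force: [0.8, -0.3, -0.8]
opening: 0.262
```

```bash
cat > e.py <<'E'
from fit import *
np.set_printoptions(precision=4,suppress=True)
s=monitor.read_state(); R=Ro.from_quat(np.roll(s["ee_rot"],-1)).as_matrix(); p=s["ee_pos"]; print(p,"x",R[:,0],s["opening"],s["force"])
A=[]
for n in("scene","top","wrist"):
    im=imaging.get_image(n); P=cloud(im).reshape(-1,3); C=im["color"].reshape(-1,3).astype(int); A.append((P,C))
    if n!="top": cv2.imwrite(f"pics/{n}2.png",im["color"])
    m=(P[:,0]>.37)&(P[:,0]<.6)&(P[:,1]>-.285)&(P[:,1]<.1)&(abs(P[:,2]-.055)<.03)&(C[:,2]>C[:,1]+15)
    Q=P[m]; 
    if len(Q)>20:
        for y0 in np.arange(-.28,0,.04):
            q=Q[abs(Q[:,1]-y0)<.02]
            if len(q)>5: print(n,y0,len(q),"z hi",np.percentile(q[:,2],90),"med",np.median(q[:,2]),"x",np.percentile(q[:,0],[2,98]))
P=np.concatenate([a[0] for a in A]);
near=np.hypot(P[:,0]-.513,P[:,1]+.353)<.18
for k in range(3):
    P=A[k][0];near=np.hypot(P[:,0]-.513,P[:,1]+.353)<.175
    Q=P[near&(abs(P[:,2]-.087)<.005)&(P[:,1]<-.27)]
    if len(Q)>100: print("stand",k,len(Q),fit(Q,SL,[.513,-.353,-1.517]))
ex=np.array([np.cos(-1.517),np.sin(-1.517)]);ey=np.array([-ex[1],ex[0]])
for k in range(3):
    P,C=A[k]; d=P[:,:2]-[.513,-.353]; u=d@ex;v=d@ey
    m=(abs(u)<.075)&(abs(v)<.14)&(abs(P[:,2]-.022)<.008)&(C[:,2]>C[:,1]+20)
    print("board",k,m.sum(),"u",np.percentile(u[m],[2,50,98]),"v",np.percentile(v[m],[1,50,99]))
E
python3 e.py
```

```text
[ 0.4326 -0.062   0.0509] x [ 0.0537 -0.9986 -0.0001] 0.26206507605439777 [ 0.7796 -0.3371 -0.7945]
scene -0.28 83 z hi 0.05950788874745087 med 0.05692303773493995 x [0.4278 0.5359]
scene -0.24000000000000002 189 z hi 0.059958520189013605 med 0.05809073665083506 x [0.4264 0.5399]
scene -0.2 112 z hi 0.05962985765938058 med 0.057261184442678074 x [0.4246 0.4478]
scene -0.16 106 z hi 0.059708774299245496 med 0.05777712557921674 x [0.4231 0.4454]
scene -0.12 103 z hi 0.0596343056975828 med 0.057618761738226054 x [0.4213 0.4436]
scene -0.07999999999999999 71 z hi 0.06018984676059356 med 0.05817318145177582 x [0.4194 0.4404]
scene -0.03999999999999998 16 z hi 0.058001320454376476 med 0.05270206997477164 x [0.4178 0.421 ]
top -0.24000000000000002 129 z hi 0.06432336456540245 med 0.059584482307449206 x [0.4342 0.5435]
top -0.2 45 z hi 0.06238586649663337 med 0.058435942625453985 x [0.4279 0.4498]
top -0.16 65 z hi 0.06509010808522872 med 0.06024249733712433 x [0.4276 0.4458]
top -0.12 27 z hi 0.06492600885705996 med 0.06078792734735513 x [0.4274 0.4454]
wrist -0.07999999999999999 3614 z hi 
[... 605 characters left out ...]
entile(v[m],[1,50,99]))
                                ~~~~~~~~~~~~~^^^^^^^^^^^^^^^^
    return _quantile_unchecked(
        a, q, axis, out, overwrite_input, method, keepdims, weights)
    return _ureduce(a,
                    func=_quantile_ureduce_func,
    ...<5 lines>...
                    overwrite_input=overwrite_input,
                    method=method)
    r = func(a, **kwargs)
    result = _quantile(arr,
                       quantiles=q,
    ...<2 lines>...
                       out=out,
                       weights=wgt)
    slices_having_nans = np.isnan(arr[-1, ...])
                                  ~~~^^^^^^^^^
IndexError: index -1 is out of bounds for axis 0 with size 0
```

jog_arm(plan=[[0,0,0.13,0,0],[0.53,0,0,0,0],[0.53,0,0,0,0],[0.53,0,0,0,0],[0.53,0,0,0,0],[0.53,0,0,0,0],[0.53,0,0,0,0],[0.53,0,0,0,0],[0.53,0,0,0,0],[0.53,0,0,0,0],[0.53,0,0,0,0],[0,0,0,0,0]])

```text
time: 8.3
ee_pos: [0.4458, -0.2213, 0.0504]
ee_rot: [-0.513, 0.514, -0.486, 0.486]
force: [0.7, -0.0, -1.2]
opening: 0.262
```

jog_arm(plan=[[0,0.3,0,0,0],[0,0.3,0,0,0],[0,0.3,0,0,0],[0,0.3,0,0,0],[0,0,0,0,0],[0,0,0,0,0]])

```text
time: 8.8
ee_pos: [0.4452, -0.2191, 0.0134]
ee_rot: [-0.514, 0.514, -0.486, 0.485]
force: [0.3, 0.3, 0.6]
opening: 0.261
```

```bash
python3 e.py 2>/dev/null | grep -v stand; python3 -c "
import cv2;a=cv2.imread('pics/scene2.png');cv2.imwrite('pics/s2c.png',cv2.resize(a[150:300,220:420],None,fx=4,fy=4))"
```

```text
[ 0.4452 -0.2191  0.0134] x [ 0.0567 -0.9984 -0.0006] 0.26123733344311884 [0.2691 0.2635 0.5773]
wrist -0.24000000000000002 84 z hi 0.025515482076851902 med 0.02513483928605576 x [0.4347 0.4539]
wrist -0.2 125 z hi 0.02571553444447293 med 0.0251793858221254 x [0.4363 0.4528]
board 0 230 u [-0.0186 -0.0062  0.031 ] v [-0.0387  0.0094  0.0802]
board 1 124 u [-0.0392  0.0079  0.0539] v [-0.069   0.009   0.0812]
```

View pics/s2c.png

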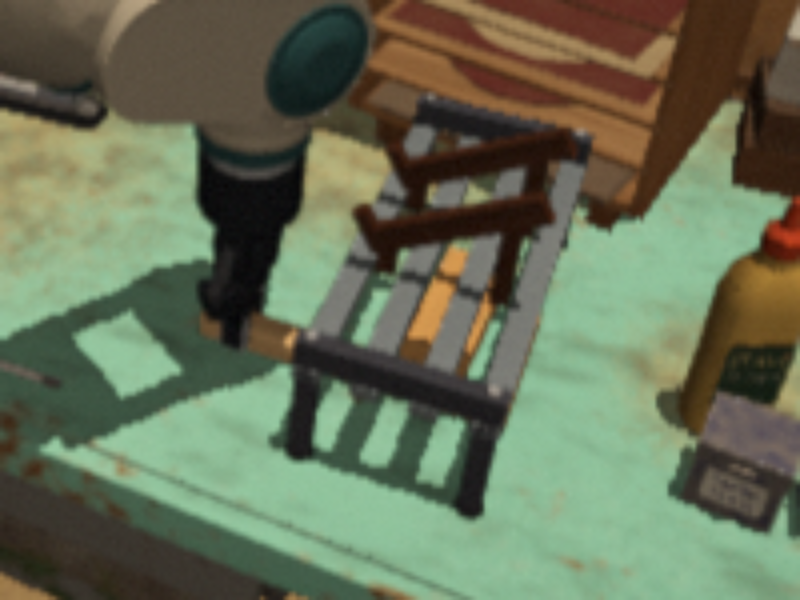

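Crop: the stick is held at (250,335) with its shaft under the deck, and the board lies unmoved at (435,320). Now I draw it out.

jog_arm(plan=[[-0.3,0,0,0,0],[-0.3,0,0,0,0],[-0.4,0,0,0,0],[-0.4,0,0,0,0],[-0.4,0,0,0,0],[-0.4,0,0,0,0],[-0.4,0,0,0,0],[-0.4,0,0,0,0],[-0.4,0,0,0,0],[-0.4,0,0,0,0],[-0.4,0,0,0,0],[-0.4,0,0,0,0],[-0.4,0,0,0,0],[-0.4,0,0,0,0],[-0.3,0,0,0,0],[-0.2,0,0,0,0],[-0.1,0,0,0,0],[0,0,0,0,0]])

```text
time: 10.45
ee_pos: [0.4352, -0.0395, 0.0143]
ee_rot: [0.514, -0.514, 0.486, -0.486]
force: [-0.3, -0.0, 0.1]
opening: 0.265
```

```bash
cat > f.py <<'E'
from fit import *
np.set_printoptions(precision=4,suppress=True)
s=monitor.read_state(); R=Ro.from_quat(np.roll(s["ee_rot"],-1)).as_matrix(); print(s["ee_pos"],"x",R[:,0],s["opening"],s["force"],s["time"])
ex=np.array([np.cos(-1.516),np.sin(-1.516)]);ey=np.array([-ex[1],ex[0]])
for n in("scene","top"):
    im=imaging.get_image(n); P=cloud(im).reshape(-1,3); C=im["color"].reshape(-1,3).astype(int)
    cv2.imwrite(f"pics/{n}3.png",im["color"])
    for d in imaging.spot_in(im,"board")[:2]: print(n,d["confidence"],dep(im,d["position"]))
    d=P[:,:2]-[.512,-.353]; u=d@ex;v=d@ey
    m=(u>-.4)&(u<-.09)&(abs(v)<.14)&(abs(P[:,2]-.024)<.007)&(C[:,2]>C[:,1]+15)
    print(n,m.sum(),"u",np.percentile(u[m],[2,50,98]),"v",np.percentile(v[m],[1,50,99]))
a=cv2.imread('pics/scene3.png');cv2.imwrite('pics/s3c.png',cv2.resize(a[150:300,180:380],None,fx=4,fy=4))
E
python3 f.py
```

```text
[ 0.4352 -0.0395  0.0143] x [ 0.0566 -0.9984 -0.0002] 0.26461798604208486 [-0.2766 -0.0425  0.1181] 10.45
scene 0.73 [ 0.5062 -0.2061  0.0229]
scene 920 u [-0.303  -0.159  -0.1134] v [-0.0745 -0.0325  0.0792]
top 0.96 [ 0.5191 -0.1988  0.0262]
top 655 u [-0.2476 -0.1544 -0.117 ] v [-0.071  -0.0003  0.083 ]
```

View pics/s3c.png

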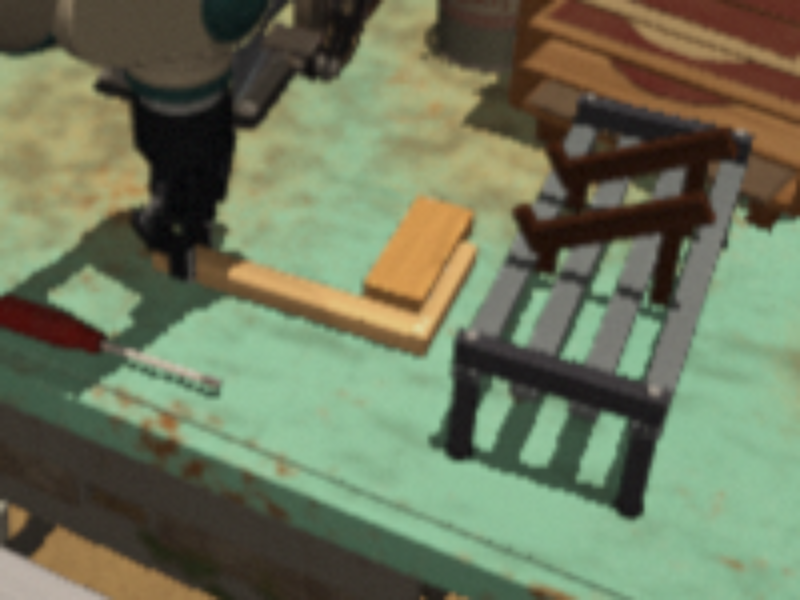

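The board is out, at (418,252), lying against the hook at (440,300). I pull a little more, slide the hook forward off the board and lay the stick down.

jog_arm(plan=[[-0.3,0,0,0,0],[-0.4,0,0,0,0],[-0.4,0,0,0,0],[-0.4,0,0,0,0],[-0.3,0,0,0,0],[-0.2,0,0,0,0],[0,0,0,0,0],[0.5,0,0,0,0],[0.5,0,0,0,0],[0.5,0,0,0,0],[0.5,0,0,0,0],[0.4,0,0,0,0],[0,0.07,0,0,0],[0,0,0,0,0],[0,0,0,0,45],[0,0,0,0,45],[0,0,0,0,45],[0,0,0,0,45]])

```text
time: 12.15
ee_pos: [0.4357, -0.0515, 0.012]
ee_rot: [0.514, -0.514, 0.486, -0.485]
force: [-0.1, 0.9, -0.0]
opening: 0.524
```

jog_arm(plan=[[0,-0.3,0,0,45],[0,-0.6,0,0,45],[0,-1,0,0,45],[0,-1,0,0,45],[0,-1,0,0,85],[0,-1,0,0,85],[0,-1,0,0,85],[0,-1,0,0,85],[0,0,0,0,85]])

```text
time: 12.9
ee_pos: [0.4378, -0.0523, 0.2266]
ee_rot: [0.516, -0.512, 0.482, -0.489]
force: [1.3, 0.3, 0.5]
opening: 0.996
```

```bash
cat > g.py <<'E'
from fit import *
np.set_printoptions(precision=4,suppress=True)
s=monitor.read_state(); R=Ro.from_quat(np.roll(s["ee_rot"],-1)).as_matrix(); print(s["ee_pos"],"x",R[:,0],s["opening"],s["force"],s["time"])
ex=np.array([np.cos(-1.516),np.sin(-1.516)]);ey=np.array([-ex[1],ex[0]])
for n in("scene","top","wrist"):
    im=imaging.get_image(n); P=cloud(im); C=im["color"].astype(int)
    cv2.imwrite(f"pics/{n}4.png",im["color"])
    d=P[...,:2]-[.512,-.353]; u=d@ex;v=d@ey
    m=(u>-.45)&(u<-.08)&(v>-.13)&(v<.14)&(abs(P[...,2]-.023)<.007)&(C[...,2]>C[...,1]+10)
    k,L,S,_=cv2.connectedComponentsWithStats(m.astype(np.uint8))
    for i in range(1,k):
        if S[i,4]>60:
            q=P[L==i]; c=q.mean(0); print(n,i,S[i,4],c, "u",np.percentile(u[L==i],[1,99]),"v",np.percentile(v[L==i],[1,99]))
            r_=cv2.minAreaRect(np.ascontiguousarray(q[:,:2].astype(np.float32))); print(r_)
            if max(r_[1])<.15: print("  board fit",fit(q,BO,[c[0],c[1],0.055]),np.median(q[:,2]))
            else: print("  stick fit",fit(q,ST,[.44,-.02,-1.516]))
E
python3 g.py
```

```text
[ 0.4378 -0.0523  0.2266] x [ 0.0562 -0.9984  0.0027] 0.9955176743308105 [1.3015 0.3246 0.4617] 12.9
scene 1 405 [ 0.5173 -0.1402  0.0232] u [-0.2386 -0.1884] v [-0.0373  0.0805]
((0.5219481587409973, -0.13828915357589722), (0.11947665363550186, 0.05145427957177162), 2.1694729328155518)
  board fit (array([ 0.522 , -0.1377,  1.6162]), np.float64(5.087689277537061)) 0.02356047415143728
scene 2 562 [ 0.4487 -0.1659  0.0209] u [-0.3301 -0.0991] v [-0.0754  0.0367]
((0.4846668243408203, -0.13827338814735413), (0.11958859115839005, 0.23499815165996552), 2.629026412963867)
  stick fit (array([ 0.4337, -0.0528, -1.528 ]), np.float64(4.9992217603985285))
top 1 364 [ 0.5225 -0.1402  0.024 ] u [-0.2356 -0.191 ] v [-0.0343  0.0817]
((0.5232081413269043, -0.13905590772628784), (0.1190110445022583, 0.04489973932504654), 2.410243034362793)
  board fit (array([ 0.5246, -0.1414, -1.5318]), np.float64(7.420819677842359)) 0.024186327753848255
top 2 339 [ 0.458  -0.1884  0.0222] u [-0.2606 -0.1026] v [-0.0715  0.0407]
((0.48903653025627136, -0.1719987690448761), (0.11764901131391525, 0.15977729856967926), 2.7648417949676514)
  stick fit (array([ 0.4326, -0.054 , -1.4946]), np.float64(37.555445279072664))
wrist 1 4658 [ 0.4516 -0.1505  0.0223] u [-0.3332 -0.1022] v [-0.0716  0.039 ]
((0.48690134286880493, -0.13716305792331696), (0.1171623170375824, 0.23528027534484863), 2.302861452102661)
  stick fit (array([ 0.4359, -0.0497, -1.5249]), np.float64(2.3866633608153576))
wrist 2 3756 [ 0.514  -0.1344  0.0243] u [-0.2392 -0.1905] v [-0.0356  0.0809]
((0.523822546005249, -0.13747355341911316), (0.11960718035697937, 0.04999450594186783), 2.8270633220672607)
  board fit (array([ 0.5198, -0.134 ,  1.7107]), np.float64(13.79913116867752)) 0.024662678175401305
```

jog_arm(plan=[[0.6,0,0.54,0,85],[0.6,0,0.54,0,85],[0.6,0,0.54,0,85],[0.6,0,0.54,0,85],[0.6,0,0.54,0,85],[0,0,0,1,85],[0,0,0,1,85],[0,0,0,1,85],[0,0,0,1,85],[0,0,0,1,85],[0,0,0,1,85],[0,0,0,1,85],[0,0,0,1,85],[0,0,0,1,85],[0,0,0,1,85],[0,0,0,1,85],[0,0,0,1,85],[0,0,0,1,85],[0,0,0,1,85],[0,0,0,1,85]])

```text
time: 14.72
ee_pos: [0.521, -0.1371, 0.2172]
ee_rot: [0.109, -0.111, 0.699, -0.698]
force: [-0.2, 0.1, -0.6]
opening: 0.993
```

jog_arm(plan=[[0,1,0,1,85],[0,1,0,1,85],[0,1,0,1,85],[0,0,0,0.1,85],[0,0,0,0,85],[0,0,0,0,85]])

```text
time: 15.22
ee_pos: [0.5222, -0.1375, 0.1304]
ee_rot: [-0.018, 0.017, -0.707, 0.707]
force: [0.3, -0.5, 1.1]
opening: 0.994
```

```bash
sed -i 's/0.055\])/-1.52])/' g.py; python3 g.py
```

```text
[ 0.5222 -0.1375  0.1304] x [-0.9988 -0.0495 -0.0009] 0.9935290950297828 [ 0.2994 -0.484   1.1236] 15.2167
scene 1 400 [ 0.5171 -0.1402  0.0232] u [-0.2378 -0.1885] v [-0.0383  0.0812]
((0.5214735865592957, -0.13870173692703247), (0.12184879928827286, 0.05117086321115494), 2.731062889099121)
  board fit (array([ 0.5221, -0.1403, -1.5317]), np.float64(5.039112262007967)) 0.02336497646168069
scene 2 560 [ 0.4488 -0.1663  0.0209] u [-0.3298 -0.0989] v [-0.0751  0.037 ]
((0.4834229648113251, -0.13853898644447327), (0.12229448556900024, 0.236890971660614), 4.2680511474609375)
  stick fit (array([ 0.4336, -0.0533, -1.5249]), np.float64(5.19002088312554))
top 1 207 [ 0.4685 -0.2235  0.0228] u [-0.1884 -0.102 ] v [-0.0719  0.0419]
((0.474917471408844, -0.231891930103302), (0.07110021263360977, 0.14106933772563934), 55.48490524291992)
  board fit (array([ 0.4736, -0.23  , -2.163 ]), np.float64(72.59547565810313)) 0.022810763987889636
top 2 174 [ 0.5045 -0.1379  0.0238] u [-0.2379 -0.1914] v [-0.0253  0.0301]
((0.5029746890068054, -0.13804706931114197), (0.05780307576060295, 0.0457849316298961
[... 270 characters left out ...]
, 0.04958178102970123), 2.519192934036255)
  board fit (array([ 0.524 , -0.1392, -1.5171]), np.float64(1.6236376351644322)) 0.02480690754534271
wrist 2 1833 [ 0.5163 -0.2445  0.0221] u [-0.1147 -0.0998] v [-0.0288  0.0451]
((0.5129613876342773, -0.24580618739128113), (0.07732994109392166, 0.01586754620075226), 2.8420159816741943)
  board fit (array([ 0.5091, -0.2464, -1.5342]), np.float64(82.87472720288203)) 0.022504736927532375
wrist 4 5016 [ 0.4426 -0.1414  0.0221] u [-0.2961 -0.1339] v [-0.0706 -0.0475]
((0.4412470757961273, -0.1415242850780487), (0.023871654644608498, 0.17524422705173492), 2.4550721645355225)
  stick fit (array([ 0.4356, -0.0288, -1.5377]), np.float64(56.12139130453757))
```

View pics/wrist4.png

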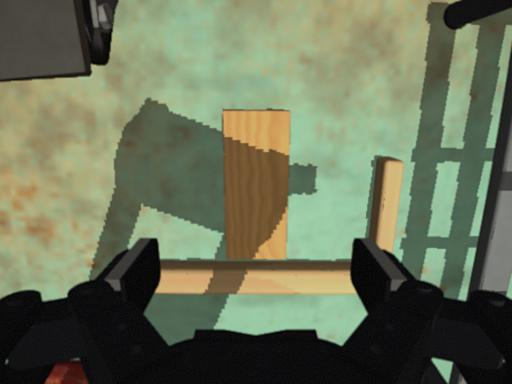

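Wrist view: the board is centred between the fingers at (185,255) (row, column), the hook arm at (205,390) is well clear, and the shaft is at row 278. Descend and grip.

jog_arm(plan=[[-0.06,0.8,0.05,0,85],[0,0.8,0,0,85],[0,0.8,0,0,85],[0,0.8,0,0,85],[0,0.73,0,0,85],[0,0,0,0,85],[0,0,0,0,40],[0,0,0,0,40],[0,0,0,0,40],[0,0,0,0,40],[0,0,0,0,40],[0,0,0,0,40],[0,0,0,0,40]], squeeze=40)

```text
time: 16.45
ee_pos: [0.5252, -0.1393, 0.0139]
ee_rot: [-0.018, 0.015, -0.706, 0.707]
force: [-0.6, 0.0, 7.5]
opening: 0.576
```

jog_arm(plan=[[0,-0.5,0,0,40],[0,-1,0,0,40],[0,-1,0,0,40],[0,-1,0,0,40],[0,-1,0,0,40],[0,-1,0,0,40],[0,-1,0,0,40],[0,-0.5,0,0,40],[0,0,0,0,40],[0,0,0,0,40]])

```text
time: 17.28
ee_pos: [0.5238, -0.1389, 0.222]
ee_rot: [-0.017, 0.016, -0.707, 0.707]
force: [0.3, 0.1, -1.4]
opening: 0.572
```

```bash
cat > k.py <<'E'
from fit import *
np.set_printoptions(precision=4,suppress=True)
s=monitor.read_state(); R=Ro.from_quat(np.roll(s["ee_rot"],-1)).as_matrix(); p=s["ee_pos"]; print(p,"x",R[:,0],"z",R[:,2],s["opening"],s["force"],s["time"])
ex=np.array([np.cos(-1.516),np.sin(-1.516)]);ey=np.array([-ex[1],ex[0]])
SE=[]
for n in("scene","top","wrist"):
    im=imaging.get_image(n); P=cloud(im); C=im["color"].astype(int)
    cv2.imwrite(f"pics/{n}5.png",im["color"])
    for l in("seat","rack"):
        for d in imaging.tip_of(im,l)[:1]: print(n,l,round(d["confidence"],2),d["position"],dep(im,d["position"]))
    if n!="top":
        m=(np.hypot(P[...,0]-p[0],P[...,1]-p[1])<.1)&(abs(P[...,2]-p[2])<.05)&(C[...,2]>C[...,1]+15)
        q=P[m]
        if len(q)>50: print(n,"board",len(q),"x",np.percentile(q,[1,50,99],axis=0))
    # rack bearers, dark brown, z>.1
    d=P[...,:2]-[.512,-.353]; u=d@ex; v=d@ey; z=P[...,2]
    for sgn in(-1,1):
        m=(abs(v-sgn*.04)<.03)&(abs(u)<.09)&(z>.122)&(z<.215)&(abs(z-(.127+(u+.05)*.577))<.006)
        if m.sum()>20:
            A=np.polyfit(u[m],z[m],1); print(n,sgn,m.sum(),"slope",np.degrees(np.arctan(A[0])),"z at u=-.05",np.polyval(A,-.05),"v",np.percentile(v[m],[5,50,95]),"u",np.percentile(u[m],[2,98]), "vfit",np.polyfit(u[m],v[m],1))
        m=(abs(v-sgn*.04)<.03)&(abs(u+.06)<.03)&(z>.122)&(z<.146)&(z-(.127+(u+.05)*.577)>.009)
        if m.sum(): print("   stop",m.sum(),"u",np.percentile(u[m],[5,50,95]),"z",np.percentile(z[m],[5,50,95]))
E
python3 k.py
```

```text
[ 0.5238 -0.1389  0.222 ] x [-0.9989 -0.0472 -0.002 ] z [ 0.0472 -0.9989  0.0007] 0.5718010444407179 [ 0.2725  0.122  -1.4086] 17.2833
scene seat 0.62 [195.6, 325.9] [ 0.5481 -0.3174  0.1155]
scene rack 0.9 [198.7, 317.3] [ 0.557  -0.2908  0.0876]
scene board 463 x [[ 0.4598 -0.1666  0.2106]
 [ 0.4937 -0.1394  0.2314]
 [ 0.5759 -0.1132  0.2647]]
scene -1 169 slope 29.516004068166218 z at u=-.05 0.12636657276041954 v [-0.0443 -0.0407 -0.0322] u [-0.0552  0.0553] vfit [ 0.0065 -0.0394]
   stop 21 u [-0.0659 -0.0601 -0.0561] z [0.1324 0.1368 0.14  ]
scene 1 144 slope 29.524796425723995 z at u=-.05 0.12634923968988784 v [0.0361 0.0392 0.0471] u [-0.0538  0.0558] vfit [0.0055 0.0404]
   stop 17 u [-0.0655 -0.0596 -0.0555] z [0.1313 0.1365 0.1396]
top seat 0.92 [173.3, 309.6] [ 0.538  -0.3284  0.086 ]
top rack 0.9 [177.8, 299.6] [ 0.5223 -0.2941  0.0855]
top -1 124 slope 30.19767136723505 z at u=-.05 0.1267502589267181 v [-0.0417 -0.0362 -0.0303] u [-0.0478  0.0535] vfit [ 0.009  -0.0362]
   stop 15 u [-0.0654 -0.0599 -0.055 ] z [0.1346 0.1377 0.143 ]
top 1 125 slope 30.065721300114756 z at u=-.05 0.12684530251793216 v [0.0385 0.044  0.0499] u [-0.0492  0.0543] vfit [0.0072 0.0442]
   stop 16 u [-0.067  -0.0607 -0.0539] z [0.1359 0.1389 0.143 ]
wrist seat 0.21 [179.7, 444.7] [ 0.5142 -0.356   0.0006]
wrist board 24871 x [[ 0.4901 -0.1622  0.2288]
 [ 0.5424 -0.1376  0.2306]
 [ 0.5819 -0.1129  0.232 ]]
wrist -1 877 slope 28.585107134066796 z at u=-.05 0.12774153300138005 v [-0.0406 -0.0338 -0.0298] u [-0.0574 -0.0214] vfit [-0.0767 -0.0371]
   stop 324 u [-0.0679 -0.0629 -0.0578] z [0.1308 0.1377 0.1409]
wrist 1 538 slope 27.694181719993182 z at u=-.05 0.1278700873294436 v [0.0389 0.0448 0.0496] u [-0.0543 -0.0328] vfit [-0.1078  0.0402]
   stop 372 u [-0.0678 -0.0634 -0.0584] z [0.1302 0.1378 0.1408]
```

jog_arm(plan=[[0.06,0,0.4,-0.09,40],[0.06,0,0.6,0,40],[0.06,0,0.7,0,40],[0.06,0,0.7,0,40],[0.06,0,0.7,0,40],[0.06,0,0.7,0,40],[0.06,0,0.7,0,40],[0.06,0,0.7,0,40],[0.06,0,0.6,0,40],[0.06,0,0.38,0,40],[0,0.4,0,0,40],[0,0.6,0,0,40],[0,0.4,0,0,40],[0,0.2,0,0,40],[0,0,0,0,40],[0,0,0,0,40]])

```text
time: 19.07
ee_pos: [0.5159, -0.3243, 0.1732]
ee_rot: [0.02, -0.02, 0.707, -0.707]
force: [0.5, -0.1, -1.2]
opening: 0.572
```

```bash
python3 k.py|grep -v -e seat -e rack; python3 -c "
import cv2;a=cv2.imread('pics/scene5.png');cv2.imwrite('pics/s5c.png',cv2.resize(a[120:240,230:390],None,fx=5,fy=5))"
```

```text
[ 0.5159 -0.3243  0.1732] x [-0.9984 -0.0557  0.0002] z [ 0.0557 -0.9984 -0.0004] 0.5721645512538083 [ 0.462  -0.1353 -1.2281] 19.0667
scene board 929 x [[ 0.4522 -0.414   0.1283]
 [ 0.4829 -0.3386  0.1814]
 [ 0.5679 -0.298   0.1873]]
scene -1 153 slope 29.451165418992236 z at u=-.05 0.12651520189847304 v [-0.0439 -0.041  -0.033 ] u [-0.0555  0.0558] vfit [ 0.0109 -0.0398]
   stop 22 u [-0.0663 -0.0603 -0.0557] z [0.1312 0.1361 0.1396]
scene 1 70 slope 29.569020219051275 z at u=-.05 0.12637303163939748 v [0.0354 0.0395 0.0476] u [0.0072 0.0563] vfit [0.0136 0.0401]
top -1 31 slope 24.430788135802764 z at u=-.05 0.13872100786151198 v [-0.0411 -0.0359 -0.03  ] u [0.0006 0.0561] vfit [-0.0071 -0.0353]
   stop 8 u [-0.0625 -0.0591 -0.0548] z [0.1352 0.1389 0.144 ]
wrist board 29684 x [[ 0.482  -0.4039  0.1573]
 [ 0.5427 -0.3281  0.1847]
 [ 0.5747 -0.2983  0.1871]]
wrist -1 283 slope 28.949853649617367 z at u=-.05 0.1287944070766101 v [-0.04   -0.0322 -0.0296] u [0.0022 0.056 ] vfit [ 0.0851 -0.0356]
   stop 11 u [-0.0631 -0.0625 -0.062 ] z [0.1383 0.139  0.1397]
wrist 1 4334 slope 29.73333370242739 z at u=-.05 0.12793986784134004 v [0.0391 0.0449 0.0501] u [0.0036 0.0548] vfit [0.0023 0.0447]
   stop 207 u [-0.0671 -0.0643 -0.0618] z [0.1356 0.1377 0.1396]
```

View pics/s5c.png

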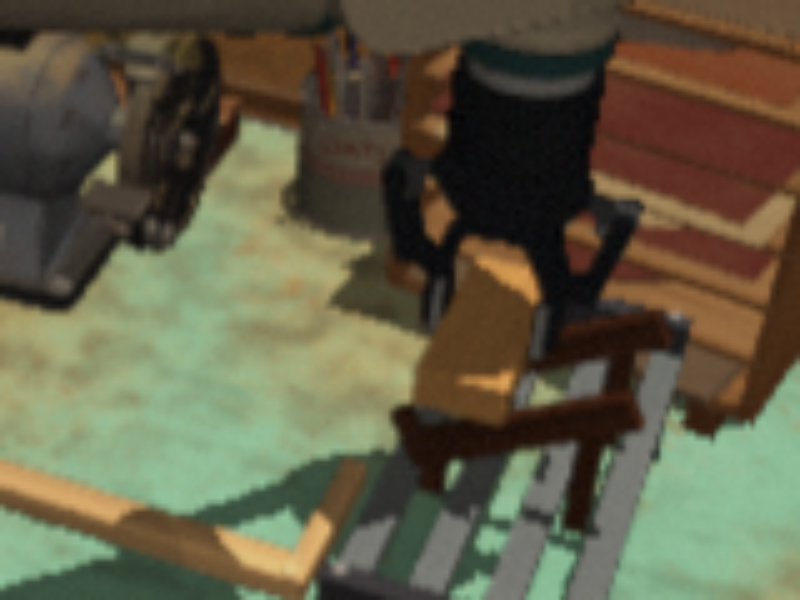

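The board is held level at (475,340) over the bearers, above the stops, with the stick lying in front at (300,560). I lower it until it touches.

jog_arm(plan=[[0,0.1,0,0,40],[0,0.1,0,0,40],[0,0,0,0,40],[0,0,0,0,40]], squeeze=25)

```text
time: 19.85
ee_pos: [0.5159, -0.325, 0.1678]
ee_rot: [-0.02, 0.019, -0.707, 0.707]
force: [-0.9, 0.3, 3.2]
opening: 0.579
```

jog_arm(plan=[[0,0,0,0,52],[0,0,0,0,54],[0,0,0,0,56],[0,0,0,0,58],[0,0,0,0,60],[0,0,0,0,62],[0,0,0,0,64],[0,0,0,0,66],[0,0,0,0,66],[0,0,0,0,66]], squeeze=20)

```text
time: 20.68
ee_pos: [0.5157, -0.3249, 0.1673]
ee_rot: [0.019, -0.019, 0.707, -0.707]
force: [-0.1, -0.4, -0.4]
opening: 0.77
```

```bash
cat > n.py <<'E'
from fit import *
import sys
np.set_printoptions(precision=4,suppress=True)
s=monitor.read_state(); print(s["ee_pos"],s["opening"],s["force"],s["time"])
O=np.array([.513,-.353,0]); c,sn=np.cos(-1.516),np.sin(-1.516)
S=np.array([[c,-sn,0],[sn,c,0],[0,0,1]]); T=np.array([[np.cos(np.pi/6),0,-.5],[0,1,0],[.5,0,np.cos(np.pi/6)]])
# rack->stand: x up slope=(cos,0,sin), z=(-sin,0,cos)
for n in("scene","top","wrist"):
    im=imaging.get_image(n); P=cloud(im); C=im["color"].astype(int); H=cv2.cvtColor(im["color"],cv2.COLOR_BGR2HSV)
    cv2.imwrite(f"pics/{n}6.png",im["color"])
    q=((P-O)@S-[-.05,0,.127])@T
    m=(abs(q[...,1])<.1)&(q[...,0]>-.03)&(q[...,0]<.1)&(q[...,2]>.012)&(q[...,2]<.05)&(H[...,2]>90)&(C[...,2]>C[...,1]+15)
    k,L,St,_=cv2.connectedComponentsWithStats(m.astype(np.uint8)); 
    if k<2: continue
    m=L==1+np.argmax(St[1:,4]); Q=q[m]; 
    t=Q[:,2]>np.median(Q[:,2])-.006; a=Q[t]
    A=np.linalg.lstsq(np.c_[a[:,:2],np.ones(len(a))],a[:,2],rcond=None)[0]
    print(n,len(Q),"x",np.percentile(a[:,0],[1,99]),"y",np.percentile(a[:,1],[1,99]),"z med",np.median(a[:,2]),"tilt x,y deg",np.degrees(np.arctan(A[:2])))
a=cv2.imread('pics/scene6.png');cv2.imwrite(f'pics/s6_{sys.argv[1]}.png',cv2.resize(a[120:240,230:390],None,fx=5,fy=5))
E
python3 n.py a
```

```text
[ 0.5157 -0.3249  0.1673] 0.7702344705893581 [-0.0652 -0.3943 -0.3783] 20.6833
scene 87 x [0.0022 0.0507] y [-0.0599 -0.0441] z med 0.019025901870161396 tilt x,y deg [-0.6133  8.3367]
top 179 x [0.0026 0.052 ] y [-0.0547 -0.001 ] z med 0.02396434410710204 tilt x,y deg [ 1.1314 -1.1593]
wrist 20927 x [0.0016 0.0506] y [-0.044   0.0628] z med 0.024691257730876777 tilt x,y deg [-1.0846 -0.1191]
```

View pics/s6_a.png

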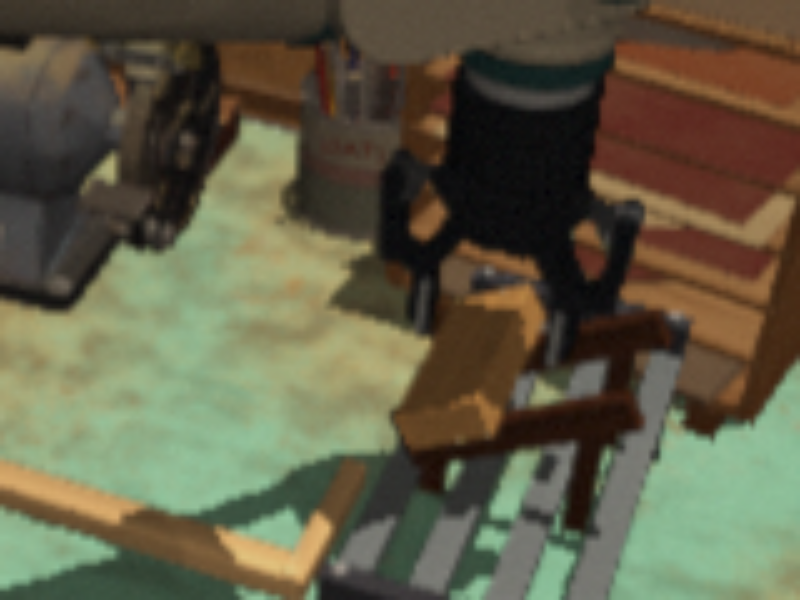

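Crop: the board has settled tilted on both bearers at (455,370) against the stops, and the depth fit puts it flat with x 2–51 mm and y≈0. Step 4 needs the fingers on it, so I recentre lower with the fingers between the bearers and close gently.

jog_arm(plan=[[0,0,-0.11,0,72],[0,0,-0.11,0,72],[0,0.2,0,0,72],[0,0.2,0,0,72],[0,0.25,0,0,72],[0,0,0,0,72],[0,0,0,0,72]])

```text
time: 21.42
ee_pos: [0.515, -0.3181, 0.1466]
ee_rot: [0.019, -0.02, 0.707, -0.706]
force: [0.7, 0.2, -0.0]
opening: 0.844
```

```bash
python3 n.py b
```

```text
[ 0.515  -0.3181  0.1466] 0.8440315471515126 [ 0.7178  0.1678 -0.0202] 21.4167
scene 95 x [0.0015 0.0504] y [-0.0598 -0.0378] z med 0.020416650660611747 tilt x,y deg [1.2671 0.1821]
top 176 x [0.0024 0.0523] y [-0.0559 -0.0048] z med 0.024262777894732697 tilt x,y deg [-0.666  -1.6718]
wrist 24081 x [0.0016 0.0505] y [-0.0291  0.063 ] z med 0.02469399017313137 tilt x,y deg [-0.8842 -0.1418]
```

jog_arm(plan=[[0,0,0.03,0,64],[0,0,0,0,60],[0,0,0,0,58],[0,0,0,0,57],[0,0,0,0,56],[0,0,0,0,55],[0,0,0,0,54],[0,0,0,0,53],[0,0,0,0,52],[0,0,0,0,52],[0,0,0,0,52]], squeeze=20)

```text
time: 22.48
ee_pos: [0.5155, -0.3186, 0.1484]
ee_rot: [0.02, -0.02, 0.707, -0.706]
force: [-2.7, 5.2, 4.6]
opening: 0.626
```

```bash
python3 n.py c
```

```text
[ 0.5155 -0.3186  0.1484] 0.6255712071852897 [-2.7017  5.234   4.62  ] 22.4833
scene 94 x [0.0018 0.0507] y [-0.0597 -0.0412] z med 0.019491913268619994 tilt x,y deg [ 1.4772 -2.8598]
top 176 x [0.0032 0.05  ] y [-0.0554 -0.0051] z med 0.024542358396639766 tilt x,y deg [ 0.4879 -0.683 ]
wrist 23907 x [0.0016 0.0504] y [-0.0296  0.063 ] z med 0.024703242045044163 tilt x,y deg [-0.8515 -0.1408]
```

jog_arm(plan=[[0,0,0,0,52],[0,0,0,0,52],[0,0,0,0,52],[0,0,0,0,55],[0,0,0,0,58],[0,0,0,0,62],[0,0,0,0,68],[0,0,0,0,76],[0,0,0,0,80],[0,0,0,0,80],[0,-0.3,0,0,80],[0,-0.6,0,0,80],[0,-1,0,0,80],[0,-1,0,0,80],[0,-1,0,0,80],[0,-1,0,0,80],[0,0,0,0,80],[0,0,0,0,80]])

```text
time: 24.13
ee_pos: [0.5159, -0.3196, 0.298]
ee_rot: [-0.021, 0.018, -0.706, 0.708]
force: [0.6, 0.2, -0.8]
opening: 0.934
```

```bash
python3 n.py d; python3 g.py | grep -A2 -e "scene [12]" -e "wrist [1-4]" | grep -e stick -e scene -e wrist
```

```text
[ 0.5159 -0.3196  0.298 ] 0.9343892827699564 [ 0.574   0.2001 -0.8382] 24.1333
scene 149 x [0.0054 0.0507] y [-0.0602 -0.0092] z med 0.02267718002087995 tilt x,y deg [-0.5337 -1.1341]
top 212 x [0.0028 0.0526] y [-0.0366  0.0249] z med 0.02400506094042248 tilt x,y deg [ 0.4804 -0.3206]
wrist 7654 x [0.0018 0.051 ] y [-0.0549  0.0624] z med 0.024612361191019005 tilt x,y deg [-1.0659 -0.1046]
scene 1 556 [ 0.4486 -0.1647  0.0209] u [-0.3294 -0.099 ] v [-0.0749  0.0374]
  stick fit (array([ 0.4336, -0.0538, -1.5265]), np.float64(5.2118288431823485))
wrist 1 3774 [ 0.4575 -0.1667  0.0224] u [-0.3295 -0.0983] v [-0.0711  0.0419]
  stick fit (array([ 0.4375, -0.0532, -1.5274]), np.float64(2.2366443647542056))
```

View pics/scene6.png

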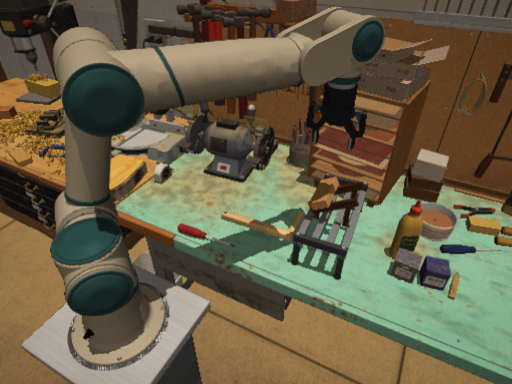

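The board lies on the bearers at (322,195), the stick is on the bench in front at (255,225), the bottle and tape stand where they were, and the arm is clear. Handing in.

```bash
python3 -c "
from rig import r; print(r.close_job())"
```

```text
the job is handed in; nothing more can be done
None
```

The board is back on the stand's bearers and the hook stick is lying on the bench in front. I handed the job in at 24 s of the 64 s, and no verdict was reported.

- **Drawing the board out:** I lifted the stick over the board under the deck, lowered the hook behind it and pulled it out on to the open bench. The fingers did not touch the board under the stand. I then slid the hook forward off the board and let the stick go.
- **Laying it back:** The tool can only point straight down, so I lowered the board level until its upper edge touched the bearers. I then opened the fingers a little at a time, and it tilted down on to both bearers against the stops.
- **Step 4 contact:** Because the board settled with the fingers open, I then lowered the hand and closed the fingers on it at 20 N (about 7 N showed at the wrist). It stayed flat. I held it for about 0.5 s before letting go. I could not read the contact forces between the fingers, board and bearers directly, so step 4 is inferred from this.

**Last checks:**
- **Board:** Its underside centre is about 26 mm up the slope (25 wanted). It is about 4 mm off centre across the bearers by the wrist camera. It is within 7 mm even allowing for up to 4 mm disagreement between cameras on the stand's sideways position. Its top stands 24.6 mm off the bearing surface, and it is flat to about 1°.
- **Stick:** It lies flat on the bench, with the hook's pulling face about 115 mm in front of the stand's centre (85 mm needed).
- **Bystanders:** The glue bottle and tape measure look undisturbed in the last picture. I did not measure them again.

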